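# Put the wagons back on their own cassettes

### The arm

A 7-joint arm with a two-finger parallel gripper is mounted at the origin on a cart in front of the work surface, level with it; the furniture and walls round the work are solid. World frame = base frame: x ahead of the robot, y to its left, z up, the work surface at z = 0. Lengths are in m, angles in rad, forces in N, time in s.
With the tool pointing down it reaches from about 0.425 to 0.925 m from the base axis. Payload 6.8 kg.
Tool frame: the origin (TCP) lies on the centre line of the jaws, within the pads' length; the fingertips stand tips_ahead ahead of it and the grasp point (between the pads) lies 2 mm behind it (tips_ahead is the distance from the TCP to the fingertips, in m); z points along the fingers, y is the line along which they close (so a half turn about z gives the same grasp; the last joint's range is limited). The gripper opens to 88 mm and grips with 3 to 60 N. Pads are 20 mm wide; open, the fingers measure 115 mm over their backs; the gripper's body (75 mm by 178 mm) begins 61 mm behind the grasp point.
Start: joints at [1.026, 0.477, 0.022, 1.555, -0.011, 1.109, -0.083], TCP at [0.286, -0.612, 0.24] pointing down, gripper open.
Joint ranges: [-2.96, 2.96], [-0.34, 2.1], [-1.41, 1.46], [0.24, 2.44], [-1.37, 4.51], [0.17, 1.92], [-2.96, 2.96]. Speed limits (rad/s): [2.39, 2.39, 3.14, 3.14, 3.14, 3.14, 3.14].

### API

Orientations are given as a rotation vector (axis times angle).
In Python, from cell import state, capture, hand_in, tips_ahead gives the robot as it stands.
- The arm moves only by the tool servo_tool, never from a script. Its argument "series" is one flat list of numbers, 5 for each row, row after row: the opening, from 0 (shut) to 1 (fully open), then the shift along the tool's x, y, z as a fraction of full scale, then the turn about the tool's z as a fraction of full scale. A call has 1 to 8 rows; each row shifts and turns the commanded pose from where the row before left it, along the tool's axes as they then stand; what a row does not reach is not made up. Full scale, the value 1, is 40 mm for a shift and 5 degrees for a turn. A row lasts 1/12 s, in which the tool goes at most 41.7 mm and 7.16 degrees, less where a joint would pass 70% of its speed; a pose out of reach is approached as far as the arm can. A call with a number of a shift or a turn outside -1 to 1 is refused whole. A call with a gripper value outside its range is refused whole. The fingers move at their own pace and stop on an object; "squeeze" is the grip in N (left out, the last holds). Time passes only in rows, so rows that do not move let the fingers close. It gives the time, the measured TCP pose, the force, the opening and the grip force at its end, in the units of the state.
- state(): the state, without advancing time (a new reading comes with each control period).
- capture(name): name is "side" or "top" or "wrist"; returns a dict with "img" (480x640x3 uint8, red, green, blue), "depth" (480x640 float32, m along the optical axis (not along the pixel's ray), 0 where there is no reading), "intrinsics" (3x3 intrinsics, pixels), "distortion" ([k1, k2, p1, p2, k3] as OpenCV has them; the pictures are not rectified), "world_to_cam" (4x4, takes a point from world to camera coordinates); the wrist camera has in their place "hand_eye" (4x4, takes a point from camera to tool coordinates, whose origin is the TCP and whose axes are the flange's). Camera axes: x right, y up, looking along -z (the intrinsics and any distortion apply to the point x, -y, -z); pixel columns grow to the right and rows downward; lengths in m; the calibration is good to about 2 mm. A picture is of the moment at which its call begins: read the wrist's pose just before it.
- hand_in(): hands the job in; it is judged then, once.
The state is a dict: "clock": time; "joint_positions": joint angles; "qd": joint speeds; "effort": joint torques, N m; "ee_pos": TCP position; "tcp_rot": TCP orientation; "ft_force": force on the tool from outside, world axes, zero at the start; "torque": the same for the moment, N m; "opening": opening from 0.0 (shut) to 1.0 (fully open); "grip_force": force on a finger pad.
Only numpy, scipy, OpenCV 4.12 (cv2) and the standard library are available. Lean on these libraries where they do the work, as an engineer would, in place of code of your own. Each camera call takes 0.05 s, during which the arm holds its last target. There are 200 camera calls.

### The job

The four model wagons stand on the wrong fiddle-yard cassettes: move them about until each stands, wheels down and inside the channel, on the cassette whose end stops have its own colour. Each cassette holds one wagon, so use the white-ended spare as the parking place while you swap, and leave it empty at the end. Set the wagons down gently: never drop or tip one over, and never stand one on the mat or the bench, where the wheels pick up filings.

Things in the scene. Friction and masses are not known exactly. Their poses are not given: they have to be found in the camera images.
- wagon_red: model wagon, loose, about 55 g; origin at the centre of the underside (wheel treads), length along its y, z up; two axles, 12 mm wheels, 18 mm over the wheels (9 mm of play each side in a channel). Oxide-red open wagon, 126 mm long over couplings, 34 mm high; stiff body sides 28 mm apart from 12 to 34 mm above the origin (grasp across them).
- wagon_grey: model wagon, loose, about 55 g; origin at the centre of the underside (wheel treads), length along its y, z up; two axles, 12 mm wheels, 18 mm over the wheels (9 mm of play each side in a channel). Grey low open wagon, 111 mm long over couplings, 26 mm high; stiff body sides 28 mm apart from 12 to 26 mm above the origin (grasp across them).
- wagon_blue: model wagon, loose, about 60 g; origin at the centre of the underside (wheel treads), length along its y, z up; two axles, 12 mm wheels, 18 mm over the wheels (9 mm of play each side in a channel). Flat wagon with a blue ribbed container, 113 mm long over couplings, 37 mm high; container sides 25 mm apart from 14 to 37 mm above the origin (grasp across them).
- wagon_yellow: model wagon, loose, about 60 g; origin at the centre of the underside (wheel treads), length along its y, z up; two axles, 12 mm wheels, 18 mm over the wheels (9 mm of play each side in a channel). Yellow wagon filled with grey stone (one solid piece), 113 mm long over couplings, 31 mm high; body sides 27 mm apart from 13 to 31 mm above the origin (grasp across them).
- cassette_red: fixed cassette for one wagon, on a 2 mm mat: plywood base 56 mm wide (its x), 166 mm long (its y), origin at the centre of its underside, z up; two low aluminium angles form a channel 36 x 138 mm inside; above the origin: channel floor 7.5 mm, side flanges to 14.5 mm, end stops to 21.5 mm. Both end stops (52 x 14 mm from above) are oxide red: it is the red wagon's cassette.
- cassette_grey: fixed cassette for one wagon, on a 2 mm mat: plywood base 56 mm wide (its x), 166 mm long (its y), origin at the centre of its underside, z up; two low aluminium angles form a channel 36 x 138 mm inside; above the origin: channel floor 7.5 mm, side flanges to 14.5 mm, end stops to 21.5 mm. Both end stops (52 x 14 mm from above) are dark grey: it is the grey wagon's cassette.
- cassette_blue: fixed cassette for one wagon, on a 2 mm mat: plywood base 56 mm wide (its x), 166 mm long (its y), origin at the centre of its underside, z up; two low aluminium angles form a channel 36 x 138 mm inside; above the origin: channel floor 7.5 mm, side flanges to 14.5 mm, end stops to 21.5 mm. Both end stops (52 x 14 mm from above) are blue: it is the blue container wagon's cassette.
- cassette_yellow: fixed cassette for one wagon, on a 2 mm mat: plywood base 56 mm wide (its x), 166 mm long (its y), origin at the centre of its underside, z up; two low aluminium angles form a channel 36 x 138 mm inside; above the origin: channel floor 7.5 mm, side flanges to 14.5 mm, end stops to 21.5 mm. Both end stops (52 x 14 mm from above) are yellow: it is the yellow wagon's cassette.
- cassette_spare: fixed cassette for one wagon, on a 2 mm mat: plywood base 56 mm wide (its x), 166 mm long (its y), origin at the centre of its underside, z up; two low aluminium angles form a channel 36 x 138 mm inside; above the origin: channel floor 7.5 mm, side flanges to 14.5 mm, end stops to 21.5 mm. Both end stops (52 x 14 mm from above) are white: the spare cassette, empty at the start.
- mat: fixed green cutting mat, 450 x 160 x 2 mm, under the row of five parallel cassettes (centres about 86 mm apart along its x); origin at the centre of its underside, x along the row to the robot's right, y away from the robot. Keep clear: a tall cabinet stands 100 mm beyond the row's centre line at its left end (x below -0.1), and tall bins 145 mm beyond it further right.

How it is judged:
By the outcome, as a careful person would: the job done as asked, in the order asked, and still so for the second after the job is handed in, with the robot touching nothing.
It also fails if it takes over 112 s, if anything falls off the work surface, if the arm or the gripper's body presses on something with over 40 N, if the wrist force passes 120 N, or if a joint passes its speed limit or range.

## Working session

There is one attempt and no reset: what is moved stays moved. The work goes in short steps, Python scripts to look and compute and a tool call to move; the robot and the scene stay as the last step left them, time stands still between calls to the robot, and variables do not carry over. Pictures are saved under pics/ and viewed, at most 14 in all, crops included, and the job is handed in when it is done.

Besides the shell and the picture viewer there is one more tool, called as name(argument=value, ...), one argument or row to a line, values as JSON. servo_tool: Moves the arm, as the interface text tells. Shift numbers are shares of 40 mm and turn numbers shares of 5 degrees, none past 1 either way. Its arguments: {"type":"object","properties":{"series":{"type":"array"},"squeeze":{"type":"number"}},"required":["series"]}

```bash
mkdir -p pics
cat > h.py <<'E'
import numpy as np, cv2
from cell import state, capture, hand_in, tips_ahead
from scipy.spatial.transform import Rotation as R
def pts(c):
    """world points per pixel from depth (fixed cams)"""
    h,w=c["depth"].shape
    u,v=np.meshgrid(np.arange(w),np.arange(h))
    p=cv2.undistortPoints(np.stack([u,v],-1).reshape(-1,1,2).astype(float),c["intrinsics"],np.array(c["distortion"])).reshape(h,w,2)
    d=c["depth"]
    pc=np.stack([p[...,0]*d,-p[...,1]*d,-d,np.ones_like(d)],-1)
    return pc
E
python3 - <<'E'
from h import *
s=state(); print({k:np.round(v,3) for k,v in s.items()}, tips_ahead if not callable(tips_ahead) else tips_ahead())
for n in ["top","side"]:
    c=capture(n); cv2.imwrite(f"pics/{n}0.png",c["img"][...,::-1]); np.savez(f"{n}0.npz",**c)
    print(n,np.round(c["world_to_cam"],3).tolist(),np.round(c["intrinsics"],1).tolist(),np.round(c["distortion"],3))
E
```

```text
{'clock': np.float64(0.0), 'joint_positions': array([ 1.026,  0.478,  0.022,  1.556, -0.011,  1.109, -0.083]), 'qd': array([-0.   , -0.001, -0.   , -0.   , -0.   ,  0.001, -0.   ]), 'effort': array([ 1.0000e-03, -5.8286e+01,  1.5350e+00, -2.7261e+01, -5.4000e-02,
        1.7000e-02,  0.0000e+00]), 'ee_pos': array([ 0.285, -0.611,  0.239]), 'tcp_rot': array([-3.065e+00, -6.800e-01,  1.000e-03]), 'ft_force': array([ 0.105, -0.108, -0.08 ]), 'torque': array([ 0.054, -0.026,  0.056]), 'grip_force': np.float64(0.0), 'opening': np.float64(1.0)} 0.017
top [[-0.021, -1.0, -0.003, -0.215], [0.989, -0.021, 0.147, -0.494], [-0.147, -0.0, 0.989, -0.822], [0.0, 0.0, 0.0, 1.0]] [[474.6, 0.0, 318.0], [0.0, 474.6, 243.0], [0.0, 0.0, 1.0]] [-0.081  0.     0.     0.     0.   ]
side [[-0.897, -0.441, 0.012, 0.33], [0.253, -0.492, 0.833, -0.271], [-0.362, 0.75, 0.553, -0.527], [0.0, 0.0, 0.0, 1.0]] [[533.5, 0.0, 311.4], [0.0, 533.5, 239.2], [0.0, 0.0, 1.0]] [0.027 0.    0.    0.    0.   ]
```

View pics/top0.png

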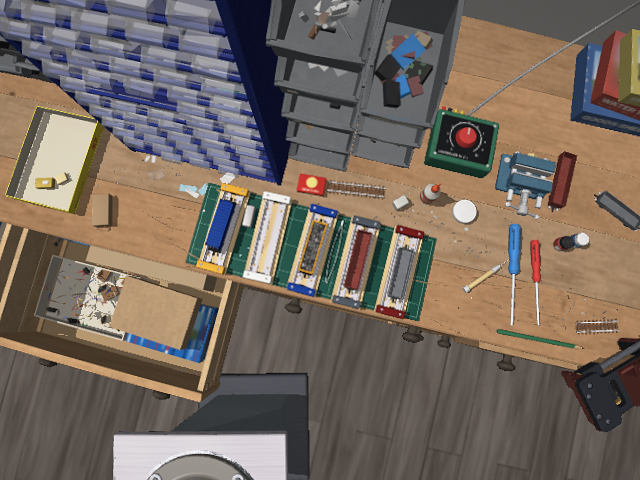

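View pics/side0.png

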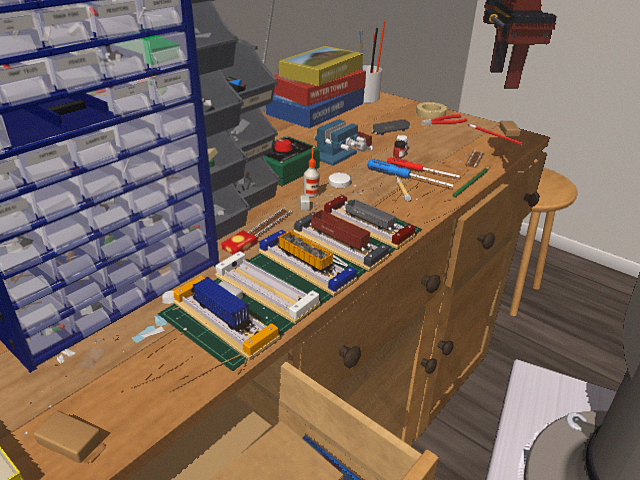

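The top view shows the row left to right: yellow cassette (blue wagon, ~220,228), white spare (empty, ~268,238), blue cassette (yellow wagon, ~314,250), grey cassette (red wagon, ~358,262) and red cassette (grey wagon, ~402,272). The side view agrees. The plan is six moves: yellow→spare, blue→blue, yellow→yellow, red→spare, grey→grey, red→red.

```bash
cat > m.py <<'E'
from h import *
def world(c):
    p=pts(c); P=p@np.linalg.inv(c["world_to_cam"]).T
    return P[...,:3]
if __name__=="__main__":
  for n in ["top","side"]:
    c=np.load(n+"0.npz"); P=world(c); hsv=cv2.cvtColor(c["img"],cv2.COLOR_RGB2HSV); H,S,V=[hsv[...,i].astype(int) for i in range(3)]
    X,Y,Z=P[...,0],P[...,1],P[...,2]
    mm=dict(mat=(H>60)&(H<95)&(S>100)&(abs(Z)<.012))
    roi=(X>.3)&(X<.8)&(Y<.1)&(Y>-.55)&(c["depth"]>0)
    pm=P[mm["mat"]&roi]; print(n,"mat z",np.median(pm[:,2]),"rect",cv2.minAreaRect(pm[:,:2].astype(np.float32)*1000))
    cols=dict(red=((H<8)|(H>172))&(S>110),blue=(H>105)&(H<125)&(S>120),yellow=(H>17)&(H<28)&(S>150),grey=(S<60)&(V<120),white=(S<30)&(V>190))
    for k,m in cols.items():
        for lab,lo,hi in (("stop",.017,.0285),("wagon",.029,.06)):
            q=(m&roi&(Z>lo)&(Z<hi)).astype(np.uint8)
            N,L,st,ce=cv2.connectedComponentsWithStats(q)
            for i in range(1,N):
                if st[i,4]>60:
                    w=P[L==i]; r=cv2.minAreaRect(w[:,:2].astype(np.float32)*1000)
                    print(n,k,lab,st[i,4],np.round(ce[i]),"ctr",np.round(r[0],1),"size",np.round(r[1],1),round(r[2],1),"z",np.round(np.percentile(w[:,2],[10,50,90])*1000,1))
E
python3 m.py
```

```text
top mat z 0.0013638909169609859 rect ((560.5714111328125, -264.00726318359375), (509.0035705566406, 338.2458801269531), 74.60933685302734)
top red stop 190 [410. 232.] ctr [ 509.6 -395.3] size [51.8 14.6] 73.9 z [20.5 22.7 24.5]
top red stop 719 [357. 260.] ctr [ 459.2 -295.8] size [ 23.4 102.5] 74.3 z [20.  22.1 24. ]
top red stop 196 [390. 311.] ctr [ 364.6 -353. ] size [51.8 13.7] 73.5 z [21.3 23.  24.8]
top red wagon 87 [462. 141.] ctr [ 675.9 -498.5] size [39.9 29. ] 41.2 z [50.5 55.8 59. ]
top red wagon 98 [363. 255.] ctr [ 457.7 -298.6] size [ 25.5 105.3] 78.0 z [32.  40.9 43.5]
top blue stop 181 [323. 211.] ctr [ 552.7 -235.3] size [51.3 14.5] 74.1 z [20.6 22.3 24.5]
top blue stop 173 [300. 289.] ctr [ 408.6 -192.2] size [49.8 13.4] 73.1 z [20.6 22.4 24.2]
top blue wagon 160 [280. 166.] ctr [ 648.3 -155. ] size [25.2 79.7] 75.5 z [33.1 48.8 58. ]
top blue wagon 777 [220. 224.] ctr [528.  -47.4] size [27.2 87.9] 72.7 z [42.2 45.5 47.6]
top yellow stop 190 [234. 189.] ctr [597.7 -69.3] size [53.3 14.7] 75.0 z [20.1 22.5 24.4]
top yellow stop 187 [210. 266.] ctr [453.  -26.2] si
[... 3615 characters left out ...]
671.3 -499.5] size [98.2 64. ] 74.6 z [50.  51.1 52.1]
side grey wagon 1287 [245. 192.] ctr [ 672.1 -319.7] size [ 90.1 238.6] 2.0 z [31.7 39.8 54. ]
side grey wagon 335 [371. 212.] ctr [ 434.6 -371.1] size [31.6 92.8] 73.3 z [29.8 32.8 35.8]
side grey wagon 223 [305. 246.] ctr [ 484.5 -215.4] size [17.6 84.5] 71.3 z [36.6 38.1 39.8]
side grey wagon 79 [ 96. 305.] ctr [663.9  43.9] size [13.2 27.3] 45.1 z [33.6 37.6 58.3]
side white stop 160 [229. 261.] ctr [ 581.  -145.8] size [50.7 14.6] 74.7 z [22.  23.7 25. ]
side white stop 72 [230. 289.] ctr [548.3 -91. ] size [10.6 36. ] 84.2 z [17.8 18.6 19.6]
side white stop 236 [302. 302.] ctr [ 435.8 -110. ] size [27.9 50.9] 1.6 z [21.6 23.9 25. ]
```

Both views agree to about 2 mm: stop tops are at 23–24 mm, and wagon tops at 47 (blue), 41 (yellow), 43.5 (red) and 36 mm (grey). Next I'll write a small distance helper and move.

```bash
cat > p.py <<'E'
"""p.py x y z(mm) heading(deg) nrows : rows (units) from present pose, tool x along heading"""
import sys; from h import *
def show(s):
    M=R.from_rotvec(s["tcp_rot"]).as_matrix(); hd=np.degrees(np.arctan2(M[1,0],M[0,0]))
    print("t",round(s["clock"],2),"p",np.round(s["ee_pos"]*1000,1),"hd",round(hd,1),"F",np.round(s["ft_force"],1),"op",round(float(s["opening"]),3),"g",s["grip_force"])
    return hd
s=state(); hd=show(s)
if len(sys.argv)>1:
    x,y,z,h,n=map(float,sys.argv[1:]); n=int(n)
    w=np.ones(n)
    if n>3: w[[0,-1]]=.5
    w/=w.sum(); dp=np.array([x,y,z])/1000-s["ee_pos"]; dh=h-hd; a=hd
    for k in w:
        c,q=np.cos(np.radians(a)),np.sin(np.radians(a))
        d=dp*k/.04
        print(np.round([c*d[0]+q*d[1], q*d[0]-c*d[1], -d[2], -dh*k/5],2).tolist()); a+=dh*k
E
python3 p.py 484 -214.7 100 -17 15
```

```text
t 0.1 p [ 285.3 -611.2  238.8] hd 25.0 F [-0.1 -0.1  0.5] op 1.003 g 0.0
[0.31, -0.25, 0.12, 0.3]
[0.61, -0.51, 0.25, 0.6]
[0.58, -0.54, 0.25, 0.6]
[0.55, -0.57, 0.25, 0.6]
[0.52, -0.6, 0.25, 0.6]
[0.49, -0.62, 0.25, 0.6]
[0.46, -0.65, 0.25, 0.6]
[0.42, -0.67, 0.25, 0.6]
[0.39, -0.69, 0.25, 0.6]
[0.35, -0.71, 0.25, 0.6]
[0.31, -0.73, 0.25, 0.6]
[0.27, -0.74, 0.25, 0.6]
[0.23, -0.76, 0.25, 0.6]
[0.19, -0.77, 0.25, 0.6]
[0.08, -0.39, 0.12, 0.3]
```

servo_tool(
  series=[1,0.31,-0.25,0.12,0.3,1,0.61,-0.51,0.25,0.6,1,0.58,-0.54,0.25,0.6,1,0.55,-0.57,0.25,0.6,1,0.52,-0.6,0.25,0.6,1,0.49,-0.62,0.25,0.6,1,0.46,-0.65,0.25,0.6,1,0.42,-0.67,0.25,0.6],
  squeeze=15,
)

```text
clock: 0.77
ee_pos: [0.3922, -0.3971, 0.1642]
tcp_rot: [-3.141, -0.065, 0.0]
ft_force: [-0.1, 0.2, 0.9]
opening: 1.0
grip_force: 0.0
```

servo_tool(
  series=[0.6,0.39,-0.69,0.25,0.6,0.6,0.35,-0.71,0.25,0.6,0.6,0.31,-0.73,0.25,0.6,0.6,0.27,-0.74,0.25,0.6,0.6,0.23,-0.76,0.25,0.6,0.6,0.19,-0.77,0.25,0.6,0.6,0.08,-0.39,0.12,0.3,0.6,0,0,0,0],
)

```text
clock: 1.43
ee_pos: [0.4854, -0.2096, 0.0987]
tcp_rot: [-3.106, 0.454, 0.003]
ft_force: [0.1, 0.5, -0.2]
opening: 0.602
grip_force: 0.0
```

```bash
python3 p.py 484 -214.7 37.5 -17.2 5
python3 - <<'E'
from h import *
c=capture("wrist"); cv2.imwrite("pics/w1.png",c["img"][...,::-1]); print(np.round(c["hand_eye"],3).tolist(),np.round(c["intrinsics"],1).tolist())
E
```

```text
t 1.43 p [ 485.4 -209.6   98.7] hd -16.6 F [ 0.1  0.5 -0.2] op 0.602 g 0.0
[0.0, 0.02, 0.19, 0.01]
[0.0, 0.03, 0.38, 0.03]
[0.0, 0.03, 0.38, 0.03]
[0.0, 0.03, 0.38, 0.03]
[0.0, 0.02, 0.19, 0.01]
[[0.001, 0.97, 0.243, 0.065], [1.0, -0.001, -0.0, 0.0], [-0.0, 0.243, -0.97, -0.145], [0.0, 0.0, 0.0, 1.0]] [[422.8, 0.0, 320.2], [0.0, 422.8, 242.0], [0.0, 0.0, 1.0]]
```

View pics/w1.png

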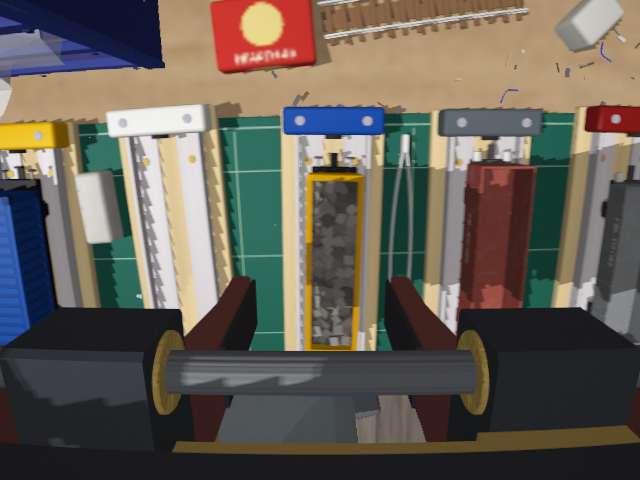

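The wrist view shows the yellow wagon (~335,265) slightly right of the jaws' centre line (~321). That matches the 5 mm correction. A white block and tweezers lie low between cassettes, clear of the fingers.

servo_tool(
  series=[0.6,0,0.03,0.2,0.02,0.6,0,0.04,0.38,0.03,0.6,0,0.03,0.38,0.03,0.6,0,0.03,0.38,0.03,0.6,0,0.0,0.19,0.01,0.6,0,0,0,0,0.2,0,0,0,0,0.2,0,0,0,0],
)

```text
clock: 2.15
ee_pos: [0.4828, -0.2204, 0.0395]
tcp_rot: [3.104, -0.481, 0.002]
ft_force: [0.1, 1.1, 0.7]
opening: 0.486
grip_force: 0.0
```

servo_tool(
  series=[0.2,0,0,0,0,0.2,0,0,0,0,0.2,0,0,0,0],
)

```text
clock: 2.4
ee_pos: [0.4833, -0.2194, 0.0396]
tcp_rot: [-3.105, 0.479, -0.002]
ft_force: [0.2, 1.0, 5.2]
opening: 0.307
grip_force: 15.0
```

```bash
python3 p.py
```

```text
t 2.4 p [ 483.3 -219.4   39.6] hd -17.6 F [0.2 1.  5.2] op 0.307 g 15.000316947698593
```

servo_tool(
  series=[0.2,0,0,-0.15,0,0.2,0,0,-0.4,0,0.2,0,0,-0.5,0,0.2,0,0,-0.3,0,0.2,0,-0.3,0,0,0.2,0,-0.55,0,0,0.2,0,-0.6,0,0,0.2,0,-0.55,0,0],
)

```text
clock: 3.07
ee_pos: [0.5067, -0.1412, 0.0925]
tcp_rot: [-3.104, 0.48, 0.001]
ft_force: [-0.5, 0.9, -1.0]
opening: 0.306
grip_force: 15.0
```

servo_tool(
  series=[0.2,-0.1,-0.33,0,-0.35,0.2,0,0,0,-0.4,0.2,0,0,0,0,0.2,0,0,0,0],
)

```text
clock: 3.4
ee_pos: [0.5064, -0.1294, 0.0925]
tcp_rot: [3.119, -0.378, -0.001]
ft_force: [-0.5, -0.0, -1.0]
opening: 0.306
grip_force: 15.0
```

```bash
python3 p.py 507.7 -129.3 40.3 -13.9 4;  python3 - <<'E'
from h import *
c=capture("wrist"); a=c["img"][...,::-1]; t=capture("side")["img"][...,::-1]
b=cv2.resize(t[180:380,120:440],(640,400)); cv2.imwrite("pics/w2.png",cv2.resize(np.vstack([a[60:400],b]),(500,578)))
E
```

```text
t 3.4 p [ 506.4 -129.4   92.5] hd -13.8 F [-0.5 -0.  -1. ] op 0.306 g 14.999694228172302
[0.01, -0.0, 0.22, 0.0]
[0.01, -0.0, 0.43, 0.01]
[0.01, -0.0, 0.43, 0.01]
[0.01, -0.0, 0.22, 0.0]
```

View pics/w2.png

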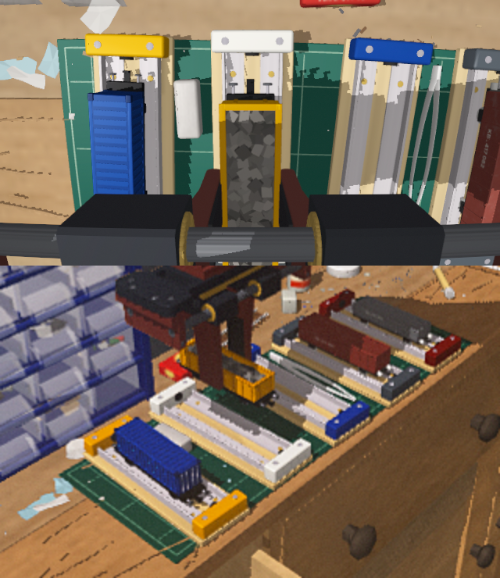

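The yellow wagon hangs level and centred over the spare channel (white stop ~252,42). I'll lower it gently.

servo_tool(
  series=[0.2,0.02,0,0.2,0,0.2,0.02,0,0.4,0,0.2,0,0,0.4,0,0.2,0,0,0.2,0,0.2,0,0,0.06,0,0.2,0,0,0.03,0,0.2,0,0,0,0],
)

```text
clock: 4.08
ee_pos: [0.5086, -0.1301, 0.0413]
tcp_rot: [3.119, -0.379, 0.0]
ft_force: [-0.3, 0.4, -1.2]
opening: 0.304
grip_force: 15.0
```

```bash
python3 p.py
```

```text
t 4.08 p [ 508.6 -130.1   41.3] hd -13.9 F [-0.3  0.4 -1.2] op 0.304 g 14.999904334545135
```

servo_tool(
  series=[0.2,0,0,0.02,0,0.2,0,0,0.02,0,0.2,0,0,0,0],
)

```text
clock: 4.33
ee_pos: [0.5088, -0.1299, 0.0401]
tcp_rot: [3.119, -0.378, 0.001]
ft_force: [-0.2, 0.5, -1.0]
opening: 0.304
grip_force: 15.0
```

servo_tool(
  series=[0.2,0,0,0.015,0,0.2,0,0,0.015,0,0.2,0,0,0,0],
)

```text
clock: 4.58
ee_pos: [0.5089, -0.1299, 0.0396]
tcp_rot: [-3.119, 0.378, -0.001]
ft_force: [-3.8, 1.7, 10.3]
opening: 0.31
grip_force: 15.0
```

servo_tool(
  series=[0.6,0,0,0,0,0.6,0,0,0,0,0.6,0,0,0,0,0.6,0,0,-0.1,0,0.6,0,0,-0.3,0,0.6,0,0,-0.5,0,0.6,0,0,-0.3,0,0.6,0,-0.2,0,0],
)

```text
clock: 5.25
ee_pos: [0.5117, -0.1238, 0.0888]
tcp_rot: [3.117, -0.382, 0.007]
ft_force: [0.5, -0.8, 0.4]
opening: 0.604
grip_force: 0.0
```

servo_tool(
  series=[0.6,-0.02,-0.5,0,0,0.6,0,-0.6,0,0,0.6,0,-0.5,0,0,0.6,0,-0.34,0,0.3,0.6,0,0,0,0.3,0.6,0,0,0,0,0.6,0,0,0,0],
)

```text
clock: 5.83
ee_pos: [0.5276, -0.0474, 0.086]
tcp_rot: [3.107, -0.46, -0.001]
ft_force: [0.8, -0.7, 0.0]
opening: 0.597
grip_force: 0.0
```

```bash
python3 p.py 528.6 -46.4 39.3 -16.9 4;  python3 - <<'E'
from h import *
c=capture("wrist"); a=c["img"][...,::-1]; t=capture("top")["img"][...,::-1]
b=cv2.resize(t[160:330,160:460],(640,363)); cv2.imwrite("pics/w3.png",cv2.resize(np.vstack([a[60:400],b]),(500,550)))
E
```

```text
t 5.83 p [527.6 -47.4  86. ] hd -16.8 F [ 0.8 -0.7  0. ] op 0.597 g 0.0
[0.0, -0.01, 0.19, 0.0]
[0.01, -0.01, 0.39, 0.0]
[0.01, -0.01, 0.39, 0.0]
[0.0, -0.01, 0.19, 0.0]
```

View pics/w3.png

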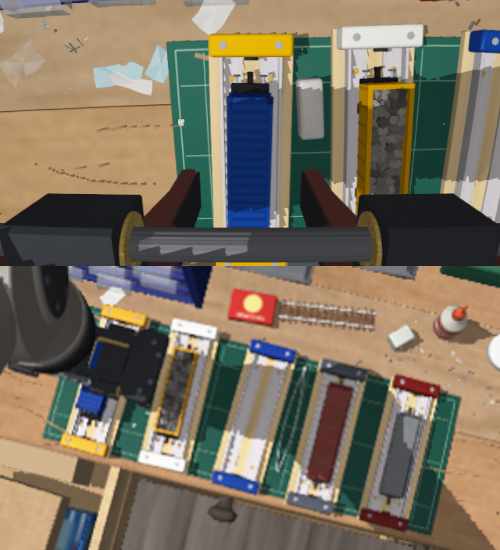

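Yellow stands in the spare channel (wrist ~383,140; top ~177,390), and the blue wagon sits between the jaws (~250,160).

servo_tool(
  series=[0.6,0.02,-0.03,0.2,0,0.6,0,0,0.39,0,0.6,0,0,0.39,0,0.6,0,0,0.16,0,0.6,0,0,0,0,0.2,0,0,0,0,0.2,0,0,0,0,0.2,0,0,0,0],
)

```text
clock: 6.6
ee_pos: [0.5299, -0.0458, 0.0416]
tcp_rot: [-3.108, 0.46, -0.002]
ft_force: [0.2, -0.5, 0.4]
opening: 0.41
grip_force: 0.0
```

servo_tool(
  series=[0.2,0,0,0,0,0.2,0,0,0,0],
)

```text
clock: 6.77
ee_pos: [0.5297, -0.0457, 0.0414]
tcp_rot: [-3.108, 0.46, -0.002]
ft_force: [-0.9, 0.1, 1.9]
opening: 0.274
grip_force: 15.0
```

```bash
python3 p.py 481.5 -213 94 -16.6 8
```

```text
t 6.77 p [529.7 -45.7  41.4] hd -16.8 F [-0.9  0.1  1.9] op 0.274 g 14.99623328447342
[0.0, 0.31, -0.09, -0.0]
[0.01, 0.62, -0.19, -0.01]
[0.01, 0.62, -0.19, -0.01]
[0.01, 0.62, -0.19, -0.01]
[0.01, 0.62, -0.19, -0.01]
[0.01, 0.62, -0.19, -0.01]
[0.01, 0.62, -0.19, -0.01]
[0.0, 0.31, -0.09, -0.0]
```

servo_tool(
  series=[0.2,0,0,-0.15,0,0.2,0,0,-0.4,0,0.2,0,0,-0.5,0,0.2,0,0,-0.35,0,0.2,0,0.24,0,0,0.2,0.02,0.6,0,0,0.2,0.02,0.7,0,0,0.2,0.02,0.8,0,0],
)

```text
clock: 7.43
ee_pos: [0.5039, -0.1362, 0.0965]
tcp_rot: [-3.108, 0.456, 0.0]
ft_force: [-0.1, -1.4, -0.4]
opening: 0.278
grip_force: 15.0
```

servo_tool(
  series=[0.2,0,0.8,0,0,0.2,0,0.7,0,0,0.2,0,0.5,0,0,0.2,0,0,0,-0.04,0.2,0,0,0,0,0.2,0,0,0,0],
)

```text
clock: 7.93
ee_pos: [0.4811, -0.2119, 0.0964]
tcp_rot: [-3.108, 0.454, 0.001]
ft_force: [0.8, 0.7, -0.1]
opening: 0.279
grip_force: 15.0
```

```bash
python3 p.py 481.5 -213 43 -16.6 4;  python3 - <<'E'
from h import *
c=capture("wrist"); a=c["img"][...,::-1]; t=capture("side")["img"][...,::-1]
b=cv2.resize(t[180:380,120:440],(640,400)); cv2.imwrite("pics/w4.png",cv2.resize(np.vstack([a[60:400],b]),(500,578)))
E
```

```text
t 7.93 p [ 481.1 -211.9   96.4] hd -16.6 F [ 0.8  0.7 -0.1] op 0.279 g 14.995838105678558
[0.0, 0.0, 0.22, -0.0]
[0.01, 0.01, 0.45, -0.0]
[0.01, 0.01, 0.45, -0.0]
[0.0, 0.0, 0.22, -0.0]
```

View pics/w4.png

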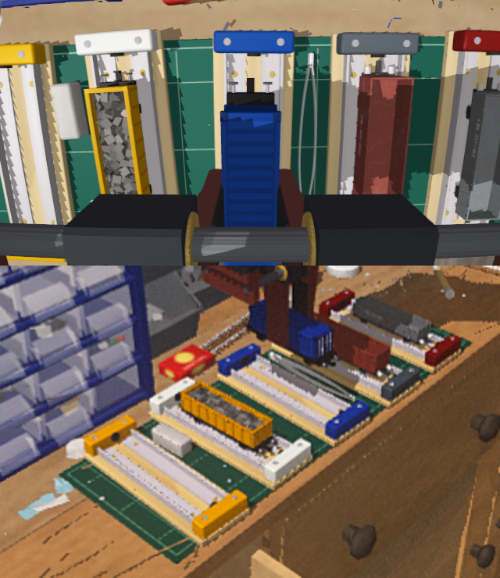

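The blue wagon hangs level and centred over its blue cassette (~253,42), so I'll lower it.

servo_tool(
  series=[0.2,0.02,0.02,0.2,0,0.2,0,0,0.45,0,0.2,0,0,0.45,0,0.2,0,0,0.22,0,0.2,0,0,0.03,0,0.2,0,0,0.02,0,0.2,0,0,0.01,0,0.2,0,0,0,0],
)

```text
clock: 8.7
ee_pos: [0.4822, -0.2135, 0.0421]
tcp_rot: [3.109, -0.454, 0.001]
ft_force: [-0.4, -0.5, -0.9]
opening: 0.276
grip_force: 15.0
```

servo_tool(
  series=[0.2,0,0,0.015,0,0.2,0,0,0.01,0,0.2,0,0,0,0],
)

```text
clock: 8.95
ee_pos: [0.4821, -0.2136, 0.041]
tcp_rot: [3.108, -0.454, 0.001]
ft_force: [0.7, -0.5, -0.5]
opening: 0.277
grip_force: 15.0
```

servo_tool(
  series=[0.2,0,0,0.012,0,0.2,0,0,0,0],
)

```text
clock: 9.12
ee_pos: [0.4822, -0.2136, 0.0409]
tcp_rot: [3.108, -0.454, 0.001]
ft_force: [-0.8, 0.3, 6.0]
opening: 0.278
grip_force: 15.0
```

servo_tool(
  series=[0.6,0,0,0,0,0.6,0,0,0,0,0.6,0,0,0,0,0.6,0,0,-0.1,0,0.6,0,0,-0.35,0,0.6,0,0,-0.5,0,0.6,0,0,-0.3,0,0.6,0,-0.2,0,0],
)

```text
clock: 9.78
ee_pos: [0.4853, -0.2078, 0.0926]
tcp_rot: [3.106, -0.458, 0.007]
ft_force: [0.4, -0.1, -0.9]
opening: 0.601
grip_force: 0.0
```

servo_tool(
  series=[0.6,0.04,-0.5,0,0,0.6,0,-0.65,0,0,0.6,0,-0.5,0,0,0.6,0,-0.35,0,-0.27,0.6,0,0,0,-0.27,0.6,0,0,0,0,0.6,0,0,0,0],
)

```text
clock: 10.37
ee_pos: [0.508, -0.1308, 0.0899]
tcp_rot: [3.118, -0.382, -0.001]
ft_force: [-0.1, -0.4, 0.1]
opening: 0.599
grip_force: 0.0
```

```bash
python3 p.py 508.9 -129.9 40 -13.9 4;  python3 - <<'E'
from h import *
c=capture("wrist"); a=c["img"][...,::-1]; t=capture("top")["img"][...,::-1]
b=cv2.resize(t[160:330,160:460],(640,363)); cv2.imwrite("pics/w5.png",cv2.resize(np.vstack([a[60:400],b]),(500,550)))
E
```

```text
t 10.37 p [ 508.  -130.8   89.9] hd -14.0 F [-0.1 -0.4  0.1] op 0.599 g 0.0
[0.0, -0.0, 0.21, -0.0]
[0.01, -0.01, 0.42, -0.01]
[0.01, -0.01, 0.42, -0.01]
[0.0, -0.0, 0.21, -0.0]
```

View pics/w5.png

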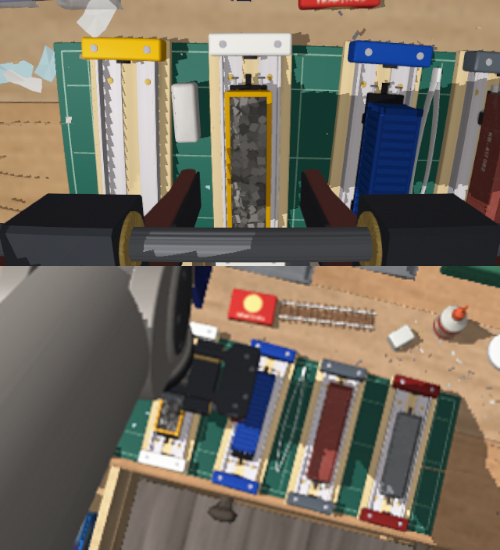

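Blue stands in its own cassette (wrist ~390,155), and yellow is centred between the jaws (~248,155). Next I pick yellow.

servo_tool(
  series=[0.6,0.02,-0.02,0.21,0,0.6,0,0,0.42,0,0.6,0,0,0.42,0,0.6,0,0,0.19,0,0.6,0,0,0,0,0.2,0,0,0,0,0.2,0,0,0,0,0.2,0,0,0,0],
)

```text
clock: 11.13
ee_pos: [0.5101, -0.1293, 0.0413]
tcp_rot: [3.118, -0.381, 0.002]
ft_force: [0.1, 0.3, 0.1]
opening: 0.411
grip_force: 0.0
```

servo_tool(
  series=[0.2,0,0,0,0,0.2,0,0,0,0],
)

```text
clock: 11.3
ee_pos: [0.51, -0.1292, 0.0413]
tcp_rot: [3.118, -0.381, 0.002]
ft_force: [0.3, 0.0, 3.5]
opening: 0.306
grip_force: 15.0
```

```bash
python3 p.py 525.6 -46.6 96 -16.6 1
```

```text
t 11.3 p [ 510.  -129.2   41.3] hd -13.9 F [0.3 0.  3.5] op 0.306 g 15.00018373131752
[-0.12, -2.1, -1.37, 0.53]
```

servo_tool(
  series=[0.2,0,0,-0.15,0,0.2,0,0,-0.4,0,0.2,0,0,-0.5,0,0.2,0,0,-0.3,0,0.2,-0.02,-0.25,0,0,0.2,-0.04,-0.5,0,0,0.2,-0.04,-0.6,0,0,0.2,-0.02,-0.5,0,0],
)

```text
clock: 11.97
ee_pos: [0.5224, -0.0538, 0.0942]
tcp_rot: [-3.118, 0.38, 0.001]
ft_force: [0.3, 0.1, -1.6]
opening: 0.309
grip_force: 15.0
```

servo_tool(
  series=[0.2,0,-0.25,0,0.25,0.2,0,0,0,0.28,0.2,0,0,0,0,0.2,0,0,0,0],
)

```text
clock: 12.3
ee_pos: [0.5246, -0.047, 0.0942]
tcp_rot: [3.108, -0.453, -0.001]
ft_force: [0.0, -1.2, -0.4]
opening: 0.308
grip_force: 15.0
```

```bash
python3 p.py 525.6 -46.6 42.5 -16.6 1
```

```text
t 12.3 p [524.6 -47.   94.2] hd -16.6 F [ 0.  -1.2 -0.4] op 0.308 g 14.99984934926033
[0.02, -0.02, 1.29, 0.0]
```

servo_tool(
  series=[0.2,0.02,-0.01,0.2,0,0.2,0,0,0.42,0,0.2,0,0,0.42,0,0.2,0,0,0.22,0,0.2,0,0,0.03,0,0.2,0,0,0.02,0,0.2,0,0,0.01,0,0.2,0,0,0,0],
)

```text
clock: 12.97
ee_pos: [0.5263, -0.0463, 0.0423]
tcp_rot: [-3.109, 0.453, -0.001]
ft_force: [-0.9, -0.4, -1.6]
opening: 0.306
grip_force: 15.0
```

servo_tool(
  series=[0.2,0,0,0.01,0,0.2,0,0,0,0],
)

```text
clock: 13.13
ee_pos: [0.5263, -0.0462, 0.0418]
tcp_rot: [-3.109, 0.453, -0.001]
ft_force: [0.2, -1.3, -1.0]
opening: 0.311
grip_force: 15.0
```

servo_tool(
  series=[0.2,0,0,0.012,0,0.2,0,0,0.012,0,0.2,0,0,0,0],
)

```text
clock: 13.38
ee_pos: [0.5263, -0.0462, 0.041]
tcp_rot: [-3.109, 0.453, -0.001]
ft_force: [-1.3, -1.1, 4.9]
opening: 0.31
grip_force: 15.0
```

servo_tool(
  series=[0.6,0,0,0,0,0.6,0,0,0,0,0.6,0,0,0,0,0.6,0,0,-0.1,0,0.6,0,0,-0.35,0,0.6,0,0,-0.5,0,0.6,0,0,-0.4,0,0.6,0,0.3,0,0],
)

```text
clock: 14.05
ee_pos: [0.5253, -0.0557, 0.0974]
tcp_rot: [-3.108, 0.447, -0.009]
ft_force: [0.9, 1.2, -0.3]
opening: 0.596
grip_force: 0.0
```

servo_tool(
  series=[0.6,0.03,0.8,0,0,0.6,0.03,0.9,0,0,0.6,0.03,0.95,0,0,0.6,0.03,0.95,0,0,0.6,0.03,0.95,0,0,0.6,0.03,0.9,0,0,0.6,0,0.69,0,-0.2,0.6,0,0,0,0],
)

```text
clock: 14.72
ee_pos: [0.4554, -0.3027, 0.094]
tcp_rot: [3.107, -0.439, -0.002]
ft_force: [-0.8, -0.3, 0.1]
opening: 0.601
grip_force: 0.0
```

servo_tool(
  series=[0.6,0,0,0,0,0.6,0,0,0,0],
)

```text
clock: 14.88
ee_pos: [0.4589, -0.2947, 0.0938]
tcp_rot: [-3.112, 0.426, 0.001]
ft_force: [0.3, -0.3, -0.1]
opening: 0.598
grip_force: 0.0
```

```bash
python3 p.py 459.5 -295 40 -15.6 1;  python3 - <<'E'
from h import *
c=capture("wrist"); a=c["img"][...,::-1]; t=capture("side")["img"][...,::-1]
b=cv2.resize(t[180:380,120:440],(640,400)); cv2.imwrite("pics/w6.png",cv2.resize(np.vstack([a[60:400],b]),(500,578)))
E
```

```text
t 14.88 p [ 458.9 -294.7   93.8] hd -15.6 F [ 0.3 -0.3 -0.1] op 0.598 g 0.0
[0.02, 0.0, 1.35, 0.0]
```

View pics/w6.png

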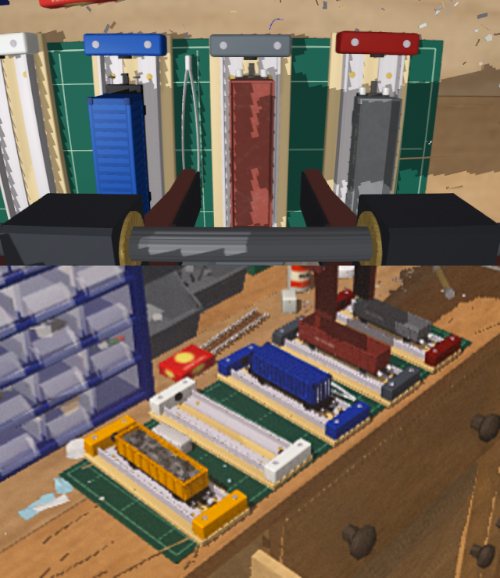

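Yellow and blue stand in their own cassettes, and the red wagon is centred between the jaws (~252,150). Next I pick red.

servo_tool(
  series=[0.6,0.02,0,0.25,0,0.6,0,0,0.42,0,0.6,0,0,0.42,0,0.6,0,0,0.24,0,0.6,0,0,0,0,0.2,0,0,0,0,0.2,0,0,0,0,0.2,0,0,0,0],
)

```text
clock: 15.65
ee_pos: [0.4608, -0.2955, 0.042]
tcp_rot: [3.112, -0.425, 0.002]
ft_force: [-0.0, -0.1, -0.3]
opening: 0.414
grip_force: 0.0
```

servo_tool(
  series=[0.2,0,0,0,0,0.2,0,0,0,0],
)

```text
clock: 15.82
ee_pos: [0.4607, -0.2956, 0.042]
tcp_rot: [3.112, -0.426, 0.002]
ft_force: [-1.0, -0.7, 2.2]
opening: 0.314
grip_force: 15.0
```

```bash
python3 p.py 507.7 -129.3 99 -13.9 1
```

```text
t 15.82 p [ 460.7 -295.6   42. ] hd -15.6 F [-1.  -0.7  2.2] op 0.314 g 15.000145733356476
[0.02, -4.32, -1.43, -0.34]
```

servo_tool(
  series=[0.2,0,0,-0.15,0,0.2,0,0,-0.4,0,0.2,0,0,-0.5,0,0.2,0,0,-0.38,0,0.2,0,-0.24,0,0,0.2,0.02,-0.6,0,0,0.2,0.02,-0.7,0,0,0.2,0,-0.8,0,0],
)

```text
clock: 16.48
ee_pos: [0.4866, -0.2051, 0.0982]
tcp_rot: [3.112, -0.429, 0.0]
ft_force: [0.1, -0.0, -0.4]
opening: 0.313
grip_force: 15.0
```

servo_tool(
  series=[0.2,0,-0.8,0,0,0.2,0,-0.7,0,0,0.2,0,-0.48,0,-0.34,0.2,0,0,0,0,0.2,0,0,0,0,0.2,0,0,0,0],
)

```text
clock: 16.98
ee_pos: [0.5075, -0.1299, 0.0981]
tcp_rot: [3.118, -0.381, -0.001]
ft_force: [-0.0, -0.0, -0.8]
opening: 0.308
grip_force: 15.0
```

```bash
python3 p.py 507.7 -129.3 43 -13.9 1;  python3 - <<'E'
from h import *
c=capture("wrist"); a=c["img"][...,::-1]; t=capture("side")["img"][...,::-1]
b=cv2.resize(t[180:380,120:440],(640,400)); cv2.imwrite("pics/w7.png",cv2.resize(np.vstack([a[60:400],b]),(500,578)))
E
```

```text
t 16.98 p [ 507.5 -129.9   98.1] hd -13.9 F [-0.  -0.  -0.8] op 0.308 g 14.999602138996124
[0.0, -0.02, 1.38, -0.0]
```

View pics/w7.png

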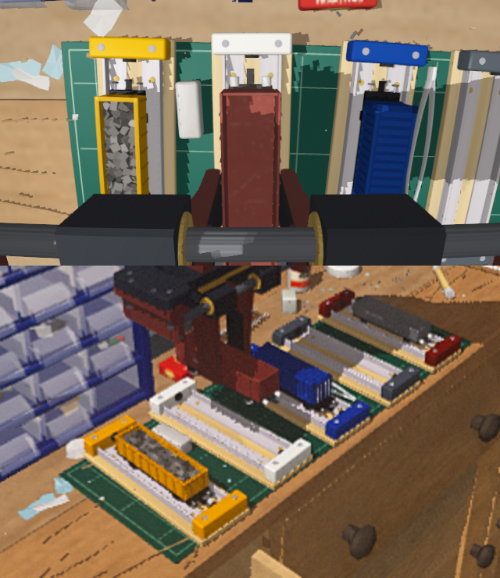

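The red wagon hangs level and centred over the spare (~252,42), so I'll lower it.

servo_tool(
  series=[0.2,0,-0.01,0.25,0,0.2,0,0,0.43,0,0.2,0,0,0.43,0,0.2,0,0,0.23,0,0.2,0,0,0.03,0,0.2,0,0,0.02,0,0.2,0,0,0.01,0,0.2,0,0,0,0],
)

```text
clock: 17.75
ee_pos: [0.5085, -0.1291, 0.0429]
tcp_rot: [3.119, -0.38, 0.001]
ft_force: [0.0, 1.0, -1.1]
opening: 0.313
grip_force: 15.0
```

servo_tool(
  series=[0.2,0,0,0.01,0,0.2,0,0,0,0],
)

```text
clock: 17.92
ee_pos: [0.5085, -0.129, 0.0425]
tcp_rot: [3.119, -0.379, 0.001]
ft_force: [0.3, -0.3, 0.5]
opening: 0.315
grip_force: 15.0
```

servo_tool(
  series=[0.2,0,0,0.012,0,0.2,0,0,0.012,0,0.2,0,0,0,0],
)

```text
clock: 18.17
ee_pos: [0.5085, -0.129, 0.0415]
tcp_rot: [3.119, -0.379, 0.001]
ft_force: [0.0, 0.2, 3.9]
opening: 0.313
grip_force: 15.0
```

servo_tool(
  series=[0.6,0,0,0,0,0.6,0,0,0,0,0.6,0,0,0,0,0.6,0,0,-0.1,0,0.6,0,0,-0.35,0,0.6,0,0,-0.5,0,0.6,0,0,-0.4,0,0.6,0,0.3,0,0],
)

```text
clock: 18.83
ee_pos: [0.5079, -0.1389, 0.098]
tcp_rot: [-3.118, 0.374, -0.008]
ft_force: [0.1, 0.5, -0.4]
opening: 0.599
grip_force: 0.0
```

servo_tool(
  series=[0.6,-0.05,0.8,0,0,0.6,-0.07,0.9,0,0,0.6,-0.07,0.9,0,0,0.6,-0.07,0.95,0,0,0.6,-0.07,0.9,0,0,0.6,-0.07,0.9,0,0,0.6,0,0.7,0,0.48,0.6,0,0,0,0],
)

```text
clock: 19.5
ee_pos: [0.4275, -0.3793, 0.0948]
tcp_rot: [3.103, -0.462, -0.001]
ft_force: [-0.4, 0.0, -0.0]
opening: 0.596
grip_force: 0.0
```

servo_tool(
  series=[0.6,0,0,0,0,0.6,0,0,0,0],
)

```text
clock: 19.67
ee_pos: [0.4314, -0.3711, 0.0944]
tcp_rot: [-3.109, 0.444, 0.001]
ft_force: [1.2, 0.3, 0.1]
opening: 0.6
grip_force: 0.0
```

```bash
python3 p.py 432 -371.5 38.5 -16.3 1;  python3 - <<'E'
from h import *
c=capture("wrist"); a=c["img"][...,::-1]; t=capture("side")["img"][...,::-1]
b=cv2.resize(t[180:380,120:440],(640,400)); cv2.imwrite("pics/w8.png",cv2.resize(np.vstack([a[60:400],b]),(500,578)))
E
```

```text
t 19.67 p [ 431.4 -371.1   94.4] hd -16.3 F [1.2 0.3 0.1] op 0.6 g 0.0
[0.02, 0.0, 1.4, 0.01]
```

View pics/w8.png

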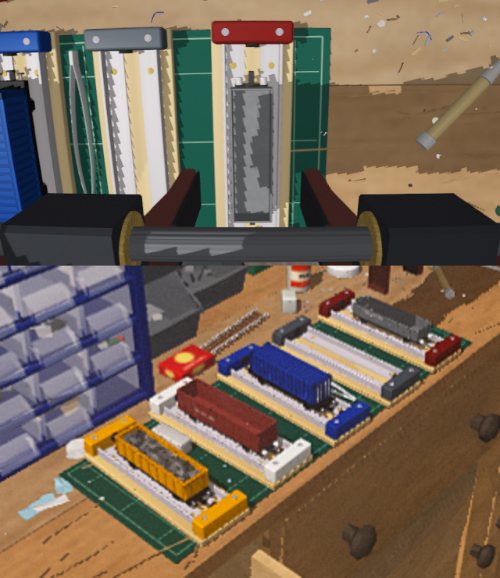

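Red stands in the spare (~225,415), and grey is centred between the jaws (~252,150). Next I pick grey slightly lower.

servo_tool(
  series=[0.6,0.02,0,0.25,0,0.6,0,0,0.43,0,0.6,0,0,0.43,0,0.6,0,0,0.29,0,0.6,0,0,0,0,0.2,0,0,0,0,0.2,0,0,0,0,0.2,0,0,0,0],
)

```text
clock: 20.43
ee_pos: [0.4332, -0.3723, 0.0399]
tcp_rot: [3.109, -0.444, 0.002]
ft_force: [-0.2, -0.0, 1.0]
opening: 0.412
grip_force: 0.0
```

servo_tool(
  series=[0.2,0,0,0,0,0.2,0,0,0,0],
)

```text
clock: 20.6
ee_pos: [0.433, -0.3723, 0.0399]
tcp_rot: [3.109, -0.445, 0.002]
ft_force: [-1.2, -0.4, 2.4]
opening: 0.312
grip_force: 15.0
```

```bash
python3 p.py 456.5 -292.8 95 -15.8 1
```

```text
t 20.6 p [ 433.  -372.3   39.9] hd -16.3 F [-1.2 -0.4  2.4] op 0.312 g 14.996308833360672
[0.01, -2.07, -1.38, -0.1]
```

servo_tool(
  series=[0.2,0,0,-0.15,0,0.2,0,0,-0.4,0,0.2,0,0,-0.5,0,0.2,0,0,-0.33,0,0.2,0.01,-0.25,0,0,0.2,0.01,-0.5,0,0,0.2,0.01,-0.57,0,0,0.2,0,-0.5,0,0],
)

```text
clock: 21.27
ee_pos: [0.4542, -0.3003, 0.0938]
tcp_rot: [-3.109, 0.444, 0.001]
ft_force: [1.1, -0.3, -0.1]
opening: 0.312
grip_force: 15.0
```

servo_tool(
  series=[0.2,0,-0.25,0,-0.1,0.2,0,0,0,0,0.2,0,0,0,0],
)

```text
clock: 21.52
ee_pos: [0.4568, -0.2926, 0.0941]
tcp_rot: [3.112, -0.429, -0.001]
ft_force: [-0.4, 0.2, -0.8]
opening: 0.314
grip_force: 15.0
```

```bash
python3 p.py 457.6 -293.1 41 -15.8 1;  python3 - <<'E'
from h import *
c=capture("wrist"); a=c["img"][...,::-1]; t=capture("side")["img"][...,::-1]
b=cv2.resize(t[180:380,120:440],(640,400)); cv2.imwrite("pics/w9.png",cv2.resize(np.vstack([a[60:400],b]),(500,578)))
E
```

```text
t 21.52 p [ 456.8 -292.6   94.1] hd -15.7 F [-0.4  0.2 -0.8] op 0.314 g 14.99572679400444
[0.02, 0.01, 1.33, 0.02]
```

View pics/w9.png

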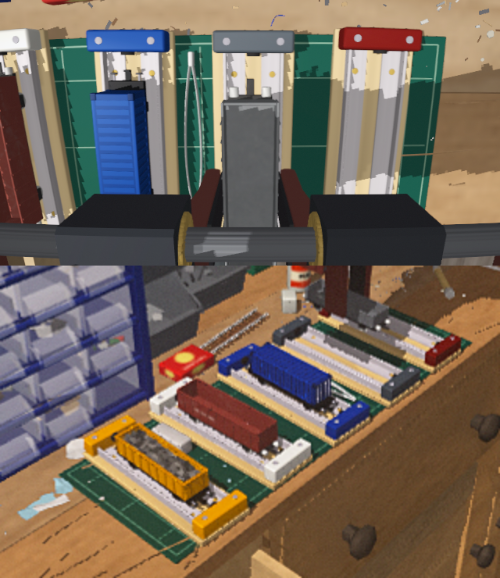

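The grey wagon hangs centred over its grey cassette (~252,42), so I'll lower it.

servo_tool(
  series=[0.2,0.01,0,0.22,0,0.2,0,0,0.43,0,0.2,0,0,0.43,0,0.2,0,0,0.2,0,0.2,0,0,0.03,0,0.2,0,0,0.02,0,0.2,0,0,0.01,0,0.2,0,0,0,0],
)

```text
clock: 22.28
ee_pos: [0.4576, -0.2932, 0.0412]
tcp_rot: [3.111, -0.432, 0.001]
ft_force: [-0.2, 0.0, -0.1]
opening: 0.312
grip_force: 15.0
```

servo_tool(
  series=[0.2,0,0,0.01,0,0.2,0,0,0,0],
)

```text
clock: 22.45
ee_pos: [0.4576, -0.293, 0.0408]
tcp_rot: [3.112, -0.431, 0.001]
ft_force: [0.7, -0.0, -0.6]
opening: 0.316
grip_force: 15.0
```

servo_tool(
  series=[0.2,0,0,0.015,0,0.2,0,0,0.012,0,0.2,0,0,0,0],
)

```text
clock: 22.7
ee_pos: [0.4576, -0.293, 0.0398]
tcp_rot: [3.112, -0.431, 0.001]
ft_force: [0.2, 0.5, 4.7]
opening: 0.31
grip_force: 15.0
```

servo_tool(
  series=[0.6,0,0,0,0,0.6,0,0,0,0,0.6,0,0,0,0,0.6,0,0,-0.1,0,0.6,0,0,-0.35,0,0.6,0,0,-0.5,0,0.6,0,0,-0.4,0,0.6,0,-0.29,0,0],
)

```text
clock: 23.37
ee_pos: [0.4614, -0.2847, 0.0962]
tcp_rot: [3.108, -0.436, 0.008]
ft_force: [-0.4, -0.6, 0.5]
opening: 0.6
grip_force: 0.0
```

servo_tool(
  series=[0.6,0.05,-0.7,0,0,0.6,0.06,-0.9,0,0,0.6,0,-0.9,0,0,0.6,0,-0.9,0,0,0.6,0,-0.6,0,-0.36,0.6,0,0,0,0,0.6,0,0,0,0,0.6,0,0,0,0],
)

```text
clock: 24.03
ee_pos: [0.5076, -0.1293, 0.0928]
tcp_rot: [3.118, -0.383, -0.001]
ft_force: [-0.4, -0.4, 0.7]
opening: 0.599
grip_force: 0.0
```

```bash
python3 p.py 508.5 -129 41 -13.9 1;  python3 - <<'E'
from h import *
c=capture("wrist"); a=c["img"][...,::-1]; t=capture("side")["img"][...,::-1]
b=cv2.resize(t[180:380,120:440],(640,400)); cv2.imwrite("pics/w10.png",cv2.resize(np.vstack([a[60:400],b]),(500,578)))
E
```

```text
t 24.03 p [ 507.6 -129.3   92.8] hd -14.0 F [-0.4 -0.4  0.7] op 0.599 g 0.0
[0.02, -0.01, 1.3, -0.02]
```

View pics/w10.png

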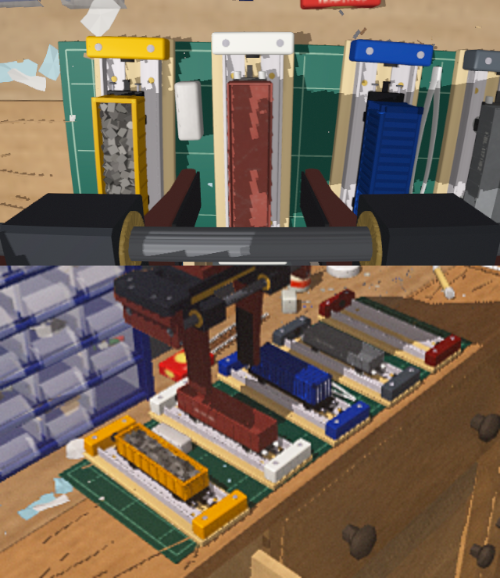

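Grey is in its own cassette (~345,342), and red is centred between the jaws (~250,150).

servo_tool(
  series=[0.6,0.02,0,0.23,0,0.6,0,0,0.42,0,0.6,0,0,0.42,0,0.6,0,0,0.24,0,0.6,0,0,0,0,0.2,0,0,0,0,0.2,0,0,0,0,0.2,0,0,0,0],
)

```text
clock: 24.8
ee_pos: [0.5095, -0.1294, 0.0415]
tcp_rot: [3.118, -0.383, 0.002]
ft_force: [-0.5, -0.0, -0.9]
opening: 0.41
grip_force: 0.0
```

servo_tool(
  series=[0.2,0,0,0,0,0.2,0,0,0,0],
)

```text
clock: 24.97
ee_pos: [0.5095, -0.1292, 0.0415]
tcp_rot: [3.118, -0.382, 0.002]
ft_force: [0.1, -0.1, 3.1]
opening: 0.313
grip_force: 15.0
```

```bash
python3 p.py 437.8 -373 99 -16.3 1
```

```text
t 24.97 p [ 509.5 -129.2   41.5] hd -14.0 F [ 0.1 -0.1  3.1] op 0.313 g 14.999413937330246
[-0.27, 6.35, -1.44, 0.46]
```

servo_tool(
  series=[0.2,0,0,-0.15,0,0.2,0,0,-0.4,0,0.2,0,0,-0.5,0,0.2,0,0,-0.4,0,0.2,0,0.25,0,0,0.2,-0.04,0.6,0,0,0.2,-0.04,0.8,0,0,0.2,-0.04,0.9,0,0],
)

```text
clock: 25.63
ee_pos: [0.4793, -0.2271, 0.0986]
tcp_rot: [-3.118, 0.377, -0.0]
ft_force: [1.4, -0.7, 0.1]
opening: 0.314
grip_force: 15.0
```

servo_tool(
  series=[0.2,-0.04,0.9,0,0,0.2,-0.04,0.9,0,0,0.2,0,0.85,0,0,0.2,0,0.7,0,0.2,0.2,0,0.45,0,0.26,0.2,0,0,0,0,0.2,0,0,0,0,0.2,0,0,0,0],
)

```text
clock: 26.3
ee_pos: [0.4399, -0.372, 0.0983]
tcp_rot: [-3.109, 0.442, 0.001]
ft_force: [-0.1, 0.7, -0.5]
opening: 0.313
grip_force: 15.0
```

```bash
python3 p.py 439.8 -373.5 42.5 -16.3 1;  python3 - <<'E'
from h import *
c=capture("wrist"); a=c["img"][...,::-1]; t=capture("side")["img"][...,::-1]
b=cv2.resize(t[180:380,120:440],(640,400)); cv2.imwrite("pics/w11.png",cv2.resize(np.vstack([a[60:400],b]),(500,578)))
E
```

```text
t 26.3 p [ 439.9 -372.    98.3] hd -16.2 F [-0.1  0.7 -0.5] op 0.313 g 14.99914437532425
[0.01, 0.04, 1.4, 0.02]
```

View pics/w11.png

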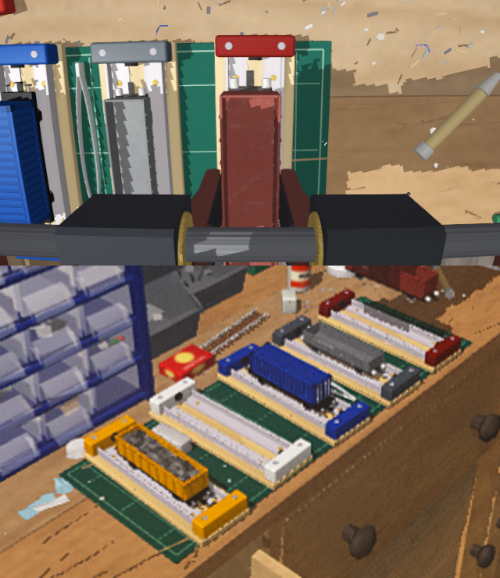

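Red hangs over its red cassette (stop ~255,46, wagon ~250). I'll shift right 1.6 mm and lower it.

servo_tool(
  series=[0.2,-0.01,0.04,0.25,0.02,0.2,0,0,0.43,0,0.2,0,0,0.43,0,0.2,0,0,0.23,0,0.2,0,0,0.03,0,0.2,0,0,0.02,0,0.2,0,0,0.015,0,0.2,0,0,0,0],
)

```text
clock: 27.07
ee_pos: [0.4391, -0.3752, 0.0432]
tcp_rot: [3.109, -0.447, 0.002]
ft_force: [-1.0, 0.4, 0.1]
opening: 0.313
grip_force: 15.0
```

servo_tool(
  series=[0.2,0,0,0.01,0,0.2,0,0,0,0],
)

```text
clock: 27.23
ee_pos: [0.4389, -0.3753, 0.0427]
tcp_rot: [3.109, -0.448, 0.001]
ft_force: [0.2, 0.6, -0.6]
opening: 0.313
grip_force: 15.0
```

servo_tool(
  series=[0.2,0,0,0.015,0,0.2,0,0,0.012,0,0.2,0,0,0,0],
)

```text
clock: 27.48
ee_pos: [0.4388, -0.3751, 0.0415]
tcp_rot: [3.109, -0.447, 0.001]
ft_force: [-0.8, 0.7, 3.2]
opening: 0.313
grip_force: 15.0
```

servo_tool(
  series=[0.6,0,0,0,0,0.6,0,0,0,0,0.6,0,0,0,0,0.6,0,0,-0.1,0,0.6,0,0,-0.35,0,0.6,0,0,-0.6,0,0.6,0,0,-0.8,0,0.6,0,0,-0.6,0],
)

```text
clock: 28.15
ee_pos: [0.4388, -0.3752, 0.1411]
tcp_rot: [3.109, -0.448, 0.001]
ft_force: [0.4, 0.2, -0.0]
opening: 0.596
grip_force: 0.0
```

servo_tool(
  series=[0.6,-0.1,0.4,-0.3,0,0.6,-0.2,0.8,0,0,0.6,-0.2,0.8,0,0,0.6,-0.2,0.8,0,0,0.6,-0.2,0.8,0,0,0.6,0,0.4,0,0,0.6,0,0,0,0,0.6,0,0,0,0],
)

```text
clock: 28.82
ee_pos: [0.3591, -0.5184, 0.151]
tcp_rot: [-3.109, 0.449, -0.0]
ft_force: [-0.0, 0.2, -0.2]
opening: 0.605
grip_force: 0.0
```

```bash
python3 p.py
python3 - <<'E'
from h import *
a=capture("top")["img"][160:330,160:460,::-1]; t=capture("side")["img"][...,::-1]
cv2.imwrite("pics/w12.png",np.vstack([cv2.resize(a,(500,283)),cv2.resize(t[180:380,120:440],(500,312))]))
E
```

```text
t 28.82 p [ 359.1 -518.4  151. ] hd -16.4 F [-0.   0.2 -0.2] op 0.605 g 0.0
```

View pics/w12.png

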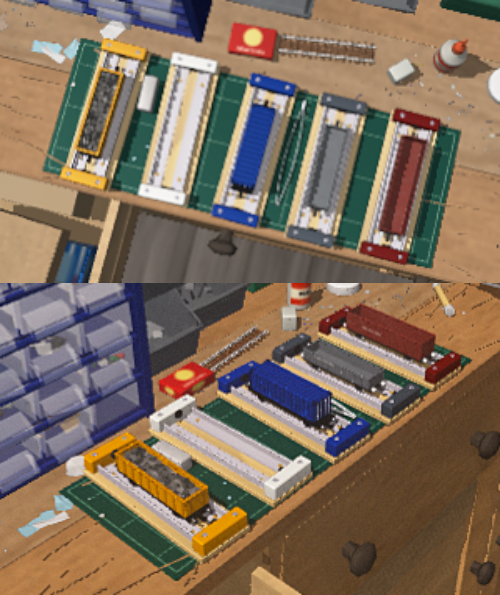

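Every wagon stands on its own colour and the spare is empty. Yellow (~100,112) and red (~405,185) look a little off-centre, so I'll check the numbers.

Run:
```python
from m import *
C=dict(yellow=(525.6,-46.6,-16.6),blue=(481.5,-213,-16.6),grey=(457.6,-293.1,-15.8),red=(437.8,-373,-16.3))
for n in ["top","side"]:
    P=world(capture(n))*1000
    for k,(x,y,h) in C.items():
        c,s=np.cos(np.radians(h)),np.sin(np.radians(h)); d=P-[x,y,0]
        a=c*d[...,0]+s*d[...,1]; l=-s*d[...,0]+c*d[...,1]
        m=(abs(a)<68)&(abs(l)<27)&(P[...,2]>27)&(P[...,2]<60)
        q=cv2.minAreaRect(np.stack([a[m],l[m]],1).astype(np.float32))
        print(n,k,m.sum(),"along,left",np.round(q[0],1),"size",np.round(q[1],1),round(q[2],1),"ztop",np.round(np.percentile(P[...,2][m],97),1), "ends",np.round([l[m&(a>25)].min(),l[m&(a>25)].max(),l[m&(a<-25)].min(),l[m&(a<-25)].max()],1))
```

```text
top yellow 871 along,left [-2.2 -0.3] size [29.3 95.3] 89.7 ztop 41.7 ends [-14.5  14.1 -14.7  14.2]
top blue 739 along,left [-1.1  0. ] size [89.3 26.1] 0.0 ztop 48.6 ends [-13.  13. -13.  13.]
top grey 122 along,left [-0.3  0.7] size [90.9 27.9] 0.7 ztop 36.5 ends [-12.9  13.9 -12.9  14. ]
top red 279 along,left [-1.  -1.1] size [ 28.1 104.6] 89.2 ztop 44.8 ends [-15.5  12.5 -14.6  12.7]
side yellow 1359 along,left [-1.8  1.8] size [29.8 97.7] 89.5 ztop 41.9 ends [-13.5  16.3 -12.8  16.4]
side blue 1060 along,left [0.7 1.8] size [29.  91.6] 90.0 ztop 48.5 ends [-12.4  15.7 -12.7  15.9]
side grey 484 along,left [2.  1.8] size [94.5 31. ] 0.3 ztop 36.5 ends [-13.5  17.  -13.8  17.1]
side red 905 along,left [-0.3  0. ] size [108.2  33. ] 1.4 ztop 44.1 ends [-15.8  17.3 -16.   15.5]
```

All four wagons are centred within 2 mm, level, and at the right height.

```bash
python3 -c "
from cell import hand_in; print(hand_in())"
```

```text
the job is handed in; nothing more can be done
None
```

The job is handed in at about 29 s of the 112 s allowed: all four wagons stand wheels down in the channel of their own-coloured cassettes, within about 2 mm of centre, and the white spare is empty.

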